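# Refit the cleaned roller in the bench glue machine

## Task

The red rubber roller has been cleaned and lies by its shaft ends on the wooden rest; put it back in the green glue machine. Lower it, without dropping it, so that its shaft lies level in the two V-notches of the machine with the black knob on the machine's right-hand side (the side of the wider notch), then swing the hinged steel frame over from the back and all the way down so that it holds the shaft in. Leave the glue pot, the yellow bottle and the sanding block where they are.

Things in the scene. Friction and masses are not known exactly. Their poses are not given: they have to be found in the camera images.
- roller: Loose roller, about 0.45 kg, red rubber sleeve 46 mm in diameter, 110 mm long (y -55 to +55 mm), flat ends, on a steel shaft. Origin on the shaft axis midway along the rubber; y axis along the shaft, away from the knob. Thick journal, 16 mm diameter, y -55 to -80 mm, then a black knob, 30 mm diameter, to -102 mm; thin journal, 10 mm diameter, y +55 to +78 mm. It starts level in the wooden rest.
- knob_end (a point): centre of the knob's outer face, on the shaft axis, 102 mm from the roller's origin; axes as the roller's
- rest: Fixed pale wooden rest on which the roller starts: foot 76 x 150 x 12 mm, two V-notched plates 10 mm thick and 54 mm high at y = -64 and +64 mm. Origin under its middle, at the work surface. The roller lies parallel to its y axis, shaft axis 50 mm above the work surface, rubber 15 mm clear of the foot and free for fingers at both sides.
- machine: Fixed glue machine, dark green, base 172 x 160 mm. Origin under its middle at the work surface; x from its front (the robot's side) to its back, y to its left, z up. Two end plates 10 mm thick at y = -64 and +64 mm (118 mm apart inside: 4 mm of play at each end of the rubber), 71 mm high. Between them an empty steel trough: rim 45 mm high, 68 mm before and behind the shaft; floor 14 mm high.
- seat (a point): point where the roller's origin lies when it is seated: 62 mm above the machine's origin, midway between the notches, whose V shape centres the shaft at x = 0; axes as the machine's
- right_notch (a point): shaft axis in the right end plate (machine y = -64 mm, z = 62 mm) when seated: 60-degree V open upward, 29 mm wide at the top, made for the thick journal; axes as the machine's
- left_notch (a point): the same in the left end plate (y = +64 mm): narrower V, 22 mm wide at the top, for the thin journal. With the roller the other way round its shaft sits 5 degrees out of level and the frame cannot close.
- frame (a joint): angle of the hinged steel retaining frame: 0 = fully down (its two arms, at y = -64 and +64 mm, lie over the end plates and bar the notches), growing as it swings up and back; it starts thrown back at 2.35 to 2.65 and stops at 2.75. It stays where it is left; 1 to 2 N at the bar moves it.
- frame_hinge (a point): middle of the frame's hinge line, at x = +55 mm, y = 0, z = 75.5 mm of the machine; the hinge line runs along the machine's y axis
- frame_bar (a point): middle of the frame's crossbar, 120 mm from the hinge line and parallel to it; black ribbed grip 13 mm in diameter and 66 mm long. Shut, it lies at x = -65 mm, z = 75.5 mm of the machine, 36 mm in front of the rubber (surface to surface); fully back it stands behind the machine.
- glue_pot: white round glue pot, 83 mm wide, 82 mm high, origin under its middle; leave it alone
- cement_bottle: yellow bottle with a red cap, 56 mm wide, 150 mm high, origin under its middle; leave it alone
- sanding_block: brown cork sanding block, 45 x 90 x 30 mm, lying on the 50 mm high wooden block at the right front, origin under its middle; leave it alone

How it is judged:
By the outcome, as a careful person would: the job done as asked, in the order asked, and still so for the second after the job is handed in, with the robot touching nothing.
It also fails if it takes over 64 s, if anything falls off the work surface, if the arm or the gripper's body presses on something with over 40 N, if the wrist force passes 120 N, or if a joint passes its speed limit or range.

## Robot

A 7-joint arm with a two-finger parallel gripper is mounted at the origin on a cart in front of the work surface, level with it; the furniture and walls round the work are solid. World frame = base frame: x ahead of the robot, y to its left, z up, the work surface at z = 0. Lengths are in m, angles in rad, forces in N, time in s.
With the tool pointing down it reaches from about 0.425 to 0.875 m from the base axis. Payload 4.7 kg.
Tool frame: the origin (TCP) lies at the very end of the fingers, on their centre line; the grasp point (between the pads) lies 19 mm behind it; z points along the fingers, y is the line along which they close (so a half turn about z gives the same grasp; the last joint's range is limited). The gripper opens to 87 mm and grips with 3 to 60 N. Pads are 19 mm wide; open, the fingers measure 117 mm over their backs; the gripper's body (75 mm by 190 mm) begins 51 mm behind the grasp point.
Start: joints at [-1.286, 0.321, -0.07, 1.45, 0.023, 1.371, -0.057], TCP at [0.174, 0.626, 0.223] pointing down, gripper open.
Joint ranges: [-2.86, 2.86], [-0.3, 2.09], [-1.38, 1.24], [0.06, 2.45], [-1.56, 4.7], [0.09, 2.05], [-2.69, 2.69]. Speed limits (rad/s): [2.57, 2.57, 3.14, 3.14, 3.14, 3.14, 3.14].

## Interface

Orientations are given as a rotation vector (axis times angle).
In Python, from bench import * gives the robot as it stands.
- The arm moves only by the tool drive_tool, never from a script. Its argument "motion" is a list of rows, each a list of 3 entries, a list of its own where there are three numbers: the opening, from 0 (shut) to 1 (fully open), then the shift along the tool's x, y, z in units of 80 mm (1.0 is 80 mm), then the turn, a rotation vector about the tool's x, y, z in units of 30 degrees (1.0 is 30 degrees). In form: [[jaw, [x, y, z], [wx, wy, wz]], ...]. A call has 1 to 5 rows; each row is the pose to reach, as a shift and turn from the pose commanded when the call began, along the tool's axes at that moment; what a row does not reach only later rows make up. A row lasts 1/12 s, in which the tool goes at most 41.7 mm and 7.16 degrees, less where a joint would pass 70% of its speed; a pose out of reach is approached as far as the arm can. A call with a number of a shift or a turn outside -1 to 1 is refused whole. A call with a gripper value outside its range is refused whole. The fingers move at their own pace and stop on an object; "grip_force" is the grip in N (left out, the last holds). Time passes only in rows, so rows that repeat a pose let the fingers close. It gives the time, the measured TCP pose, the force, the opening and the grip force at its end, in the units of the state.
- get_state(): the state, without advancing time (a new reading comes with each control period).
- snapshot(name): name is "side" or "top"; returns the picture (400x640x3 uint8, blue, green, red); there is no depth.
- camera_model(name): a dict with "fx", "fy", "cx", "cy" (pixels), "R" (3x3) and "t" (3): a world point X has camera coordinates R X + t. Camera axes: x right, y down, z forward; pixel columns grow to the right and rows downward; lengths in m; the calibration is good to about 2 mm. A picture is of the moment at which its call begins. camera_model takes no time and is no camera call.
- hand_in(): hands the job in; it is judged then, once.
Trained networks look in the newest picture that a camera, given by its name, has taken for a name from the list of things; names that differ only in an ending like _2 or _b are one class to them, and where a whole thing is asked for, a point or a joint stands for the part that bears it (a point fixed in the world has none). Each returns a list of dicts, best first, with "conf" (0 to 1); they miss things now and then, are a little off and sometimes report something else, mostly with a low value. They report only what shows in the picture. A call takes as long as a camera call.
- spot_in(camera, target): "xyz" ([x, y, z] in m, in world coordinates, good to about 4 mm: the middle of the surface that is visible of it).
- outline_of(camera, target): "pixels" (400x640 bool, what is visible of it).
The state is a dict: "time_s": time; "joint_pos": joint angles; "qvel": joint speeds; "effort": joint torques, N m; "ee_pos": TCP position; "eef_rot": TCP orientation; "contact_force": force on the tool from outside, world axes, zero at the start; "ft_torque": the same for the moment, N m; "opening": finger opening in m; "grasp_force": force on a finger pad.
Only numpy, scipy, OpenCV 4.12 (cv2) and the standard library are available. Lean on these libraries where they do the work, as an engineer would, in place of code of your own. Each camera call takes 0.05 s, during which the arm holds its last target. There are 200 camera calls.

## Working session

There is one attempt and no reset: what is moved stays moved. The work goes in short steps, Python scripts to look and compute and a tool call to move; the robot and the scene stay as the last step left them, time stands still between calls to the robot, and variables do not carry over. Pictures are saved under pics/ and viewed, at most 10 in all, crops included, and the job is handed in when it is done.

Besides the shell and the picture viewer there is one more tool, called as name([rows], argument=value, ...), one row to a line, values as JSON. drive_tool: Moves the arm, as the interface text tells. Its arguments: {"type":"object","properties":{"motion":{"type":"array","items":{"type":"array"}},"grip_force":{"type":"number"}},"required":["motion"]}

```bash
mkdir -p pics; ls
cat > h.py <<'E'
from bench import *
import numpy as np, cv2
from scipy.spatial.transform import Rotation as Ro
np.set_printoptions(precision=4,suppress=True)
def ray(cam,uv):
    c=camera_model(cam);R=np.array(c["R"]);t=np.array(c["t"])
    d=R.T@np.array([(uv[0]-c["cx"])/c["fx"],(uv[1]-c["cy"])/c["fy"],1.0]);return -R.T@t,d
def at_z(cam,uv,z):
    o,d=ray(cam,uv);return o+d*(z-o[2])/d[2]
def proj(cam,X):
    c=camera_model(cam);p=np.array(c["R"])@np.array(X)+np.array(c["t"])
    return np.array([c["fx"]*p[0]/p[2]+c["cx"],c["fy"]*p[1]/p[2]+c["cy"]])
E
python3 - <<'E'
from h import *
for n in("side","top"):
    im=snapshot(n);cv2.imwrite(f"pics/{n}0.png",im)
    o,d=ray(n,(320,200));print(n,o,d)
    for k in("roller","knob_end","rest","machine","frame","frame_bar","frame_hinge","glue_pot","cement_bottle","sanding_block"):
        r=spot_in(n,k);print(k,[(np.array(a["xyz"]),round(a["conf"],2)) for a in r[:3]])
s=get_state();print(s)
E
```

```text
pics
side [0.4561 0.7679 0.731 ] [ 0.0915 -0.7389 -0.6679]
roller [(array([ 0.6426, -0.1475,  0.066 ]), 0.96)]
knob_end [(array([ 0.6414, -0.1514,  0.0655]), 0.86)]
rest [(array([ 0.6309, -0.092 ,  0.0116]), 0.78)]
machine [(array([0.5159, 0.1043, 0.0295]), 0.78)]
frame [(array([0.6286, 0.1214, 0.1366]), 0.71)]
frame_bar [(array([0.6312, 0.1247, 0.1372]), 0.9)]
frame_hinge [(array([0.5182, 0.1029, 0.0278]), 0.71)]
glue_pot [(array([0.6295, 0.1224, 0.1384]), 0.6), (array([0.4265, 0.3043, 0.0437]), 0.59)]
cement_bottle [(array([0.5369, 0.3224, 0.0926]), 0.69)]
sanding_block [(array([ 0.4641, -0.1406,  0.0806]), 0.66)]
top [0.3973 0.026  0.9164] [ 0.18    0.0095 -0.9836]
roller [(array([ 0.6435, -0.1724,  0.0703]), 0.92)]
knob_end [(array([ 0.6386, -0.168 ,  0.0668]), 0.88)]
rest [(array([ 0.6191, -0.1542,  0.0071]), 0.98), (array([ 0.6437, -0.1688,  0.0664]), 0.69)]
machine [(array([0.507 , 0.0964, 0.0162]), 0.78)]
frame [(array([0.639 , 0.1047, 0.1592]), 0.96)]
frame_bar [(array([0.5107, 0.098 , 0.0155]), 0.22)]
frame_hinge [(array([0.5107, 0.1002, 0.0132]), 0.89)]
glue_pot [(array([0.4303, 0.3029, 0.0412]), 0.94)]
cement_bottle [(array([0.5364, 0.292 , 0.1095]), 0.96)]
sanding_block [(array([ 0.4574, -0.1684,  0.0851]), 0.8), (array([0.5078, 0.0986, 0.0161]), 0.65)]
{'time_s': 1.1, 'joint_pos': array([-1.2859,  0.321 , -0.0701,  1.4505,  0.0226,  1.3708, -0.0569]), 'qvel': array([ 0.0007,  0.0008,  0.0005, -0.0009,  0.0005, -0.0009,  0.0032]), 'effort': array([ -0.0005, -49.1117,  -0.4033, -31.2778,  -0.0636,   0.0337,
         0.    ]), 'ee_pos': array([0.1739, 0.6263, 0.2226]), 'eef_rot': array([0.424 , 3.1128, 0.0001]), 'contact_force': array([-0.2395,  0.4966, -0.0864]), 'ft_torque': array([ 0.0253, -0.0327, -0.025 ]), 'grasp_force': 0.0, 'opening': 0.08717418703905501}
```

View pics/top0.png

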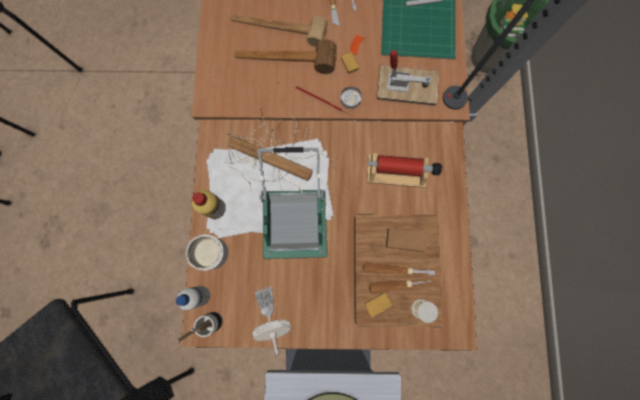

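View pics/side0.png

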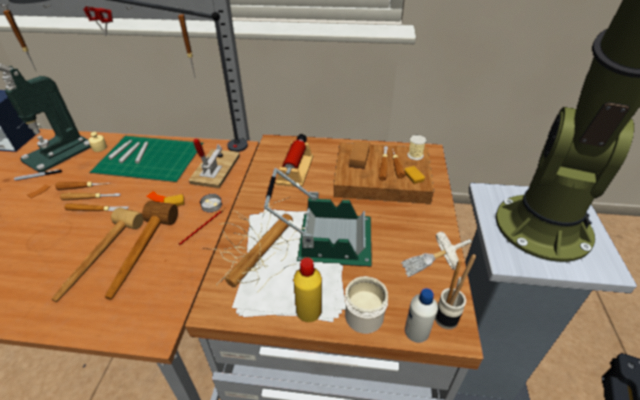

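The top view shows the roller at (400,166) with its knob to the right (435,169), and the machine at (295,222) with its frame thrown back and the bar at (288,150). The knob is already on the machine's right. Next I measure accurately.

```bash
cat >> h.py <<'E'
def mask(cam,k):
    r=outline_of(cam,k);return r[0]["pixels"].astype(np.uint8) if r else None
E
python3 - <<'E'
from h import *
im=snapshot("top");snapshot("side")
cv2.imwrite("pics/crop1.png",cv2.resize(im[135:265,240:450],None,fx=3.8,fy=3.8,interpolation=cv2.INTER_CUBIC))
for cam in("top","side"):
    c=camera_model(cam);print(cam,c["fx"],c["cx"],c["cy"])
    for k in("roller","knob_end","rest","machine","frame","frame_bar"):
        m=mask(cam,k)
        if m is None:print(k,None);continue
        cs=max(cv2.findContours(m,0,2)[0],key=cv2.contourArea)
        print(k,m.sum(),cv2.minAreaRect(cs),cv2.boxPoints(cv2.minAreaRect(cs)).tolist())
b,g,r=[im[:,:,i].astype(int) for i in range(3)]
red=((r>110)&(g<60)&(b<60)).astype(np.uint8);red[:,:350]=0;red[:140]=0;red[190:]=0
cs=max(cv2.findContours(red,0,2)[0],key=cv2.contourArea);R=cv2.minAreaRect(cs);print("red",R)
p=R[0];print("roller centre",at_z("top",p,.05))
E
```

```text
top 362.12355749815225 322.2409269901824 199.26503668910973
roller 1080 ((405.0801696777344, 166.15565490722656), (72.36641693115234, 19.329565048217773), 2.4895529747009277) [[368.5113220214844, 174.23960876464844], [369.3509216308594, 154.9282989501953], [441.6490173339844, 158.0717010498047], [440.8094177246094, 177.3830108642578]]
knob_end None
rest 767 ((396.96929931640625, 177.26107788085938), (59.58903503417969, 17.00040054321289), 6.709836959838867) [[366.38568115234375, 182.22183227539062], [368.37200927734375, 165.33786010742188], [427.55291748046875, 172.30032348632812], [425.56658935546875, 189.18429565429688]]
machine 4658 ((292.4999694824219, 214.99996948242188), (66.99998474121094, 87.99998474121094), -0.0) [[258.9999694824219, 258.9999694824219], [258.9999694824219, 170.99996948242188], [325.9999694824219, 170.99996948242188], [325.9999694824219, 258.9999694824219]]
frame 347 ((279.299560546875, 151.09303283691406), (17.611989974975586, 46.612186431884766), 67.96377563476562) [[254.39210510253906, 151.67462158203125], [297.59912109375, 134.18606567382812], [304.207031
[... 1463 characters left out ...]
25]]
frame 494 ((278.0118103027344, 206.36790466308594), (71.9434814453125, 28.9178409576416), 67.03622436523438) [[250.6643829345703, 178.88800048828125], [277.2905578613281, 167.60574340820312], [305.3592529296875, 233.84780883789062], [278.7330627441406, 245.13006591796875]]
frame_bar 500 ((288.2691955566406, 201.3461456298828), (59.630271911621094, 40.215763092041016), 33.690067291259766) [[252.3076629638672, 201.5384521484375], [274.6153564453125, 168.076904296875], [324.230712890625, 201.15383911132812], [301.92303466796875, 234.61538696289062]]
red ((400.1270446777344, 160.6024627685547), (44.18144226074219, 7.333394527435303), 5.19442892074585)
roller centre [ 0.6576 -0.1632  0.05  ]
```

View pics/crop1.png

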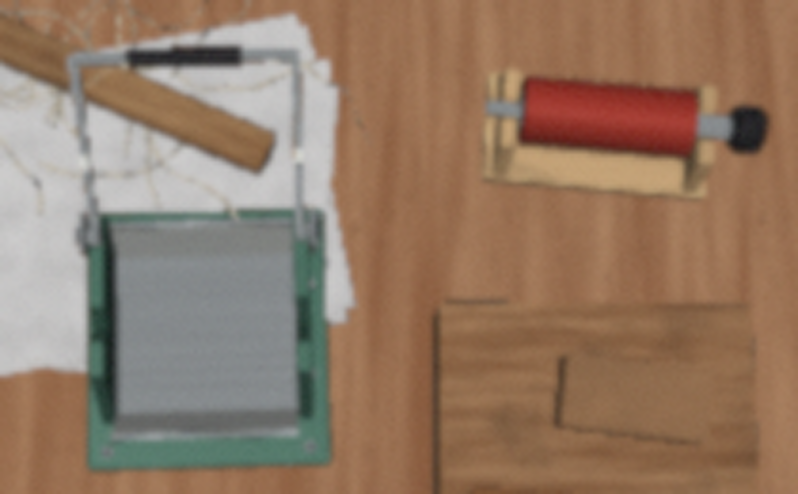

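The crop shows the sleeve corners at about (527,77), (698,90), (695,155) and (523,143). The machine's base front corners are at (90,468) and (330,465), its notches at about (97,325) and (305,318), and the frame bar ends at (128,57) and (241,55).

Run:
```python
from h import *
from scipy.optimize import least_squares
im=snapshot("side")
cv2.imwrite("pics/crop2.png",cv2.resize(im[125:275,250:390],None,fx=4,fy=4,interpolation=cv2.INTER_CUBIC))
f=lambda u,v:(240.1+u/3.8-.37,135+v/3.8-.37)
a=at_z("top",f(525,110),.05);b=at_z("top",f(697,122),.05);print("roller sleeve ends",a,b,np.linalg.norm(a-b),(a+b)/2)
a2=at_z("top",f(487,108),.05);b2=at_z("top",f(768,127),.05);print("shaft",a2,b2,np.linalg.norm(a2-b2))
d=(a2-b2)/np.linalg.norm(a2-b2);print("yaw deg",np.degrees(np.arctan2(-d[0],d[1])), "origin from knob",b2+.102*d,"from thin",a2-.078*d)
for z in(0,.012):print("base front",z,at_z("top",f(90,468),z),at_z("top",f(330,465),z))
print("notch",at_z("top",f(97,325),.071),at_z("top",f(305,318),.071))
print("trough front rim",at_z("top",f(112,436),.045),at_z("top",f(298,432),.045),"rear",at_z("top",f(110,225),.045),at_z("top",f(298,223),.045))
print("hinge",at_z("top",f(82,234),.0755),at_z("top",f(315,232),.0755))
for z in(.12,.14,.16):print("bar",z,at_z("top",f(128,57),z),at_z("top",f(241,55),z))
```

```text
roller sleeve ends [ 0.6493 -0.1079  0.05  ] [ 0.6425 -0.2197  0.05  ] 0.11200383363972843 [ 0.6459 -0.1638  0.05  ]
shaft [ 0.6504 -0.0831  0.05  ] [ 0.6397 -0.2657  0.05  ] 0.18289936197243759
yaw deg -3.3446803407284222 origin from knob [ 0.6456 -0.1639  0.05  ] from thin [ 0.6458 -0.161   0.05  ]
base front 0 [0.4165 0.1743 0.    ] [0.4204 0.0165 0.    ]
base front 0.012 [0.4163 0.1724 0.012 ] [0.4201 0.0166 0.012 ]
notch [0.5024 0.1621 0.071 ] [0.5082 0.0336 0.071 ]
trough front rim [0.4356 0.154  0.045 ] [0.4395 0.0373 0.045 ] rear [0.5707 0.1606 0.045 ] [0.5734 0.0392 0.045 ]
hinge [0.5587 0.1731 0.0755] [0.5617 0.028  0.0755]
bar 0.12 [0.6593 0.1421 0.12  ] [0.6614 0.0739 0.12  ]
bar 0.14 [0.6527 0.1392 0.14  ] [0.6547 0.0727 0.14  ]
bar 0.16 [0.6461 0.1363 0.16  ] [0.6481 0.0715 0.16  ]
```

View pics/crop2.png

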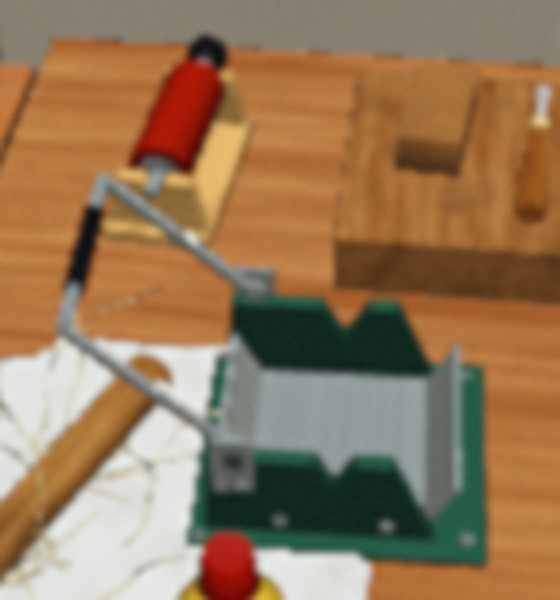

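The side crop shows the near (left) notch apex at (337,475), the far (right) notch apex at (347,330), and the bar grip ends at (95,207) and (75,282). I fit all of these together.

Run:
```python
from h import *
from scipy.optimize import least_squares
T=lambda u,v:("top",(240+u/3.8-.37,135+v/3.8-.37))
S=lambda u,v:("side",(250+u/4-.375,125+v/4-.375))
M=[(T(97,325),(0,.064,.071)),(T(305,318),(0,-.064,.071)),(S(337,475),(0,.069,.052)),(S(347,330),(0,-.059,.046)),
(T(90,468),(-.086,.08,.004)),(T(330,465),(-.086,-.08,.004)),(S(484,562),(-.086,.08,.004)),(S(190,543),(.086,.08,.004)),
(S(322,300),(.0145,-.059,.071)),(S(375,303),(-.0145,-.059,.071)),(T(112,436),(-.068,.059,.045)),(T(298,432),(-.068,-.059,.045)),(T(110,225),(.068,.059,.045)),(T(298,223),(.068,-.059,.045))]
F=[(T(128,57),.033),(T(241,55),-.033),(S(95,207),-.033),(S(75,282),.033)]
def w(p,X):
    c,s=np.cos(p[2]),np.sin(p[2]);return np.array([p[0]+c*X[0]-s*X[1],p[1]+s*X[0]+c*X[1],X[2]])
def res(p):
    r=[proj(o[0],w(p,X))-o[1] for o,X in M]
    r+=[proj(o[0],w(p,(.055-.12*np.cos(p[3]),y,.0755+.12*np.sin(p[3]))))-o[1] for o,y in F]
    return np.concatenate(r)
s=least_squares(res,[.505,.098,0,2.4],loss="soft_l1");p=s.x;print("machine",p,np.degrees(p[2]));print(res(p).reshape(-1,2).round(1).tolist())
print("bar",w(p,(.055-.12*np.cos(p[3]),0,.0755+.12*np.sin(p[3]))))
# roller, axis at z=.05
Rp=[(T(525,110),.055),(T(697,122),-.055),(T(487,108),.078),(T(768,127),-.102)]
def rr(q):return np.concatenate([proj(o[0],(q[0]-np.sin(q[2])*y,q[1]+np.cos(q[2])*y,.05))-o[1] for o,y in Rp])
s=least_squares(rr,[.645,-.16,0]);print("roller",s.x,np.degrees(s.x[2]),s.fun.round(1))
q=s.x
print("side check thin end/knob end crop px",[((proj("side",(q[0]-np.sin(q[2])*y,q[1]+np.cos(q[2])*y,.05))-[250,125]+.375)*4) for y in(.078,.055,-.055,-.102)])
```

```text
machine [0.5048 0.0968 0.0351 2.3776] 2.009106415138445
[[0.7, -0.1], [0.4, 0.5], [-0.7, 2.8], [-0.3, 1.7], [0.1, 0.2], [1.2, -0.5], [0.1, 1.2], [-2.0, 1.3], [0.2, 1.3], [-1.1, 1.2], [0.4, 0.4], [0.8, 0.3], [1.1, 0.0], [-0.3, -0.6], [0.9, 0.6], [1.4, 0.5], [0.4, 0.7], [0.2, 1.2]]
bar [0.6464 0.1018 0.1585]
roller [ 0.6458 -0.1628 -0.0597] -3.418159773767148 [ 0.1  0.1 -0.7 -0.   0.9 -0.  -0.3 -0. ]
side check thin end/knob end crop px [array([150.9531, 193.6769]), array([158.7699, 173.3677]), array([193.1014,  84.1696]), array([206.3957,  49.629 ])]
```

```bash
cat >> h.py <<'E'
def down(a):  # tool x at world angle a deg, z down
    a=np.radians(a);return Ro.from_matrix(np.array([[np.cos(a),np.sin(a),0],[np.sin(a),-np.cos(a),0],[0,0,-1]]).astype(float))
def plan(P,R,pts,unit=.95):
    """pts: list of (pos, Rotation). prints calls (shift, turn) chained with rounding"""
    P=np.array(P,float)
    for tp,tr in pts:
        while 1:
            d=R.inv().apply(np.array(tp)-P)/.08; w=(R.inv()*tr).as_rotvec()/np.radians(30)
            n=max(np.abs(d).max(),np.abs(w).max())/unit
            n=int(np.ceil(n-.04)) or 1
            if n==1: f=1.
            else: f=1./n
            d=np.round(d*f,2);w=np.round(w*f,2)
            print(d.tolist(),w.tolist(), "mm",round(np.linalg.norm(d)*80), "deg",round(np.linalg.norm(w)*30,1))
            P=P+R.apply(d*.08);R=R*Ro.from_rotvec(w*np.radians(30))
            if n==1:break
        print("  ->",P,R.as_rotvec())
    return P,R
def now():
    s=get_state();return np.array(s["ee_pos"]),Ro.from_rotvec(s["eef_rot"])
E
python3 - <<'E'
from h import *
P,R=now();print(get_state()["time_s"])
plan(P,R,[((.646,-.163,.15),down(86.6))],1)
E
```

```text
1.85
[-0.93, -0.88, 0.1] [0.0, 0.0, 0.29] mm 103 deg 8.7
[-0.93, -0.65, 0.09] [0.0, 0.0, 0.26] mm 91 deg 7.8
[-0.9, -0.46, 0.08] [0.0, 0.0, 0.23] mm 81 deg 6.9
[-0.95, -0.35, 0.08] [0.0, -0.0, 0.23] mm 81 deg 6.9
[-0.98, -0.23, 0.08] [0.0, -0.0, 0.23] mm 81 deg 6.9
[-1.0, -0.11, 0.08] [0.0, -0.0, 0.23] mm 81 deg 6.9
[-0.84, 0.01, 0.07] [0.0, -0.0, 0.19] mm 67 deg 5.7
[-0.84, 0.09, 0.07] [0.0, -0.0, 0.19] mm 68 deg 5.7
[-0.82, 0.17, 0.06] [0.0, -0.0, 0.19] mm 67 deg 5.7
[-0.8, 0.25, 0.07] [0.0, -0.0, 0.19] mm 67 deg 5.7
[-0.77, 0.33, 0.06] [0.0, -0.0, 0.18] mm 67 deg 5.4
[-0.74, 0.41, 0.07] [0.0, -0.0, 0.19] mm 68 deg 5.7
  -> [ 0.6463 -0.1627  0.1498] [2.2885 2.1522 0.0001]
```

drive_tool([
  [1,[-0.93,-0.88,0.1],[0,0,0.29]],
  [1,[-0.93,-0.88,0.1],[0,0,0.29]],
  [1,[-0.93,-0.88,0.1],[0,0,0.29]],
])

```text
time_s: 2.1
ee_pos: [0.2305, 0.5344, 0.2141]
eef_rot: [0.667, 3.067, -0.004]
contact_force: [2.0, 0.3, 0.2]
opening: 0.0869
grasp_force: 0.0
```

drive_tool([
  [1,[-0.93,-0.65,0.09],[0,0,0.26]],
  [1,[-0.93,-0.65,0.09],[0,0,0.26]],
  [1,[-0.93,-0.65,0.09],[0,0,0.26]],
])

```text
time_s: 2.35
ee_pos: [0.2786, 0.454, 0.2071]
eef_rot: [0.879, 3.013, -0.005]
contact_force: [0.8, -0.8, -0.6]
opening: 0.087
grasp_force: 0.0
```

drive_tool([
  [1,[-0.9,-0.46,0.08],[0,0,0.23]],
  [1,[-0.9,-0.46,0.08],[0,0,0.23]],
  [1,[-0.9,-0.46,0.08],[0,0,0.23]],
])

```text
time_s: 2.6
ee_pos: [0.3202, 0.3838, 0.2007]
eef_rot: [1.061, 2.954, -0.005]
contact_force: [0.2, -0.4, -0.1]
opening: 0.0872
grasp_force: 0.0
```

drive_tool([
  [1,[-0.95,-0.35,0.08],[0,0,0.23]],
  [1,[-0.95,-0.35,0.08],[0,0,0.23]],
  [1,[-0.95,-0.35,0.08],[0,0,0.23]],
])

```text
time_s: 2.85
ee_pos: [0.361, 0.3144, 0.1944]
eef_rot: [1.236, 2.885, -0.004]
contact_force: [-0.2, -1.8, -0.5]
opening: 0.087
grasp_force: 0.0
```

Tracking is good, so I continue.

drive_tool([
  [1,[-0.98,-0.23,0.08],[0,0,0.23]],
  [1,[-0.98,-0.23,0.08],[0,0,0.23]],
  [1,[-0.98,-0.23,0.08],[0,0,0.23]],
])

```text
time_s: 3.1
ee_pos: [0.4019, 0.2454, 0.1881]
eef_rot: [1.408, 2.805, -0.003]
contact_force: [0.5, -0.8, -0.5]
opening: 0.0868
grasp_force: 0.0
```

drive_tool([
  [1,[-1.0,-0.11,0.08],[0,0,0.23]],
  [1,[-1.0,-0.11,0.08],[0,0,0.23]],
  [1,[-1.0,-0.11,0.08],[0,0,0.23]],
])

```text
time_s: 3.35
ee_pos: [0.4429, 0.1763, 0.1818]
eef_rot: [1.573, 2.715, -0.003]
contact_force: [0.8, -1.2, 0.7]
opening: 0.0868
grasp_force: 0.0
```

drive_tool([
  [1,[-0.84,0.01,0.07],[0,0,0.19]],
  [1,[-0.84,0.01,0.07],[0,0,0.19]],
  [1,[-0.84,0.01,0.07],[0,0,0.19]],
])

```text
time_s: 3.6
ee_pos: [0.4764, 0.1206, 0.1763]
eef_rot: [1.704, 2.636, -0.002]
contact_force: [0.1, -0.3, 1.4]
opening: 0.087
grasp_force: 0.0
```

drive_tool([
  [1,[-0.84,0.09,0.07],[0,0,0.19]],
  [1,[-0.84,0.09,0.07],[0,0,0.19]],
  [1,[-0.84,0.09,0.07],[0,0,0.19]],
])

```text
time_s: 3.85
ee_pos: [0.5107, 0.0627, 0.1707]
eef_rot: [1.832, 2.548, -0.002]
contact_force: [-0.5, -0.3, 0.2]
opening: 0.0869
grasp_force: 0.0
```

drive_tool([
  [1,[-0.82,0.17,0.06],[0,0,0.19]],
  [1,[-0.82,0.17,0.06],[0,0,0.19]],
  [1,[-0.82,0.17,0.06],[0,0,0.19]],
])

```text
time_s: 4.1
ee_pos: [0.5445, 0.0054, 0.1659]
eef_rot: [1.955, 2.455, -0.003]
contact_force: [0.2, -0.2, -0.0]
opening: 0.0871
grasp_force: 0.0
```

drive_tool([
  [1,[-0.8,0.25,0.07],[0,0,0.19]],
  [1,[-0.8,0.25,0.07],[0,0,0.19]],
  [1,[-0.8,0.25,0.07],[0,0,0.19]],
])

```text
time_s: 4.35
ee_pos: [0.5782, -0.0519, 0.1601]
eef_rot: [2.074, 2.356, -0.004]
contact_force: [-0.6, -0.4, 0.5]
opening: 0.0869
grasp_force: 0.0
```

drive_tool([
  [1,[-0.77,0.33,0.06],[0,0,0.18]],
  [1,[-0.77,0.33,0.06],[0,0,0.18]],
  [1,[-0.77,0.33,0.06],[0,0,0.18]],
])

```text
time_s: 4.6
ee_pos: [0.6122, -0.1091, 0.155]
eef_rot: [2.182, 2.256, -0.004]
contact_force: [-1.1, -1.2, 0.5]
opening: 0.0871
grasp_force: 0.0
```

drive_tool([
  [1,[-0.74,0.41,0.07],[0,0,0.19]],
  [1,[-0.74,0.41,0.07],[0,0,0.19]],
  [1,[-0.74,0.41,0.07],[0,0,0.19]],
  [1,[-0.74,0.41,0.07],[0,0,0.19]],
])

```text
time_s: 4.93
ee_pos: [0.6461, -0.1625, 0.1491]
eef_rot: [-2.289, -2.151, 0.002]
contact_force: [-0.2, 0.8, 0.1]
opening: 0.0867
grasp_force: 0.0
```

Run:
```python
from h import *
P,R=now();s=get_state();print(s["time_s"],P,R.as_rotvec(),s["joint_pos"])
a=snapshot("top");b=snapshot("side")
A=cv2.resize(a[120:220,340:470],None,fx=3,fy=3,interpolation=cv2.INTER_CUBIC);B=cv2.resize(b[75:195,230:360],None,fx=3,fy=3,interpolation=cv2.INTER_CUBIC)
A=cv2.copyMakeBorder(A,0,60,0,0,0);cv2.imwrite("pics/c3.png",np.hstack([A,B]))
plan(P,R,[((.646,-.163,.032),down(86.6))],1)
```

```text
4.9333 [ 0.6461 -0.1625  0.1491] [-2.2885 -2.1505  0.0015] [-0.2949  0.458   0.6728  1.5208 -0.2926  1.267   0.3538]
[-0.0, 0.0, 0.73] [-0.0, -0.0, -0.0] mm 58 deg 0.0
[-0.01, 0.0, 0.73] [-0.0, -0.0, -0.01] mm 58 deg 0.3
  -> [ 0.6459 -0.1633  0.0323] [-2.2829 -2.1565  0.0015]
```

View pics/c3.png

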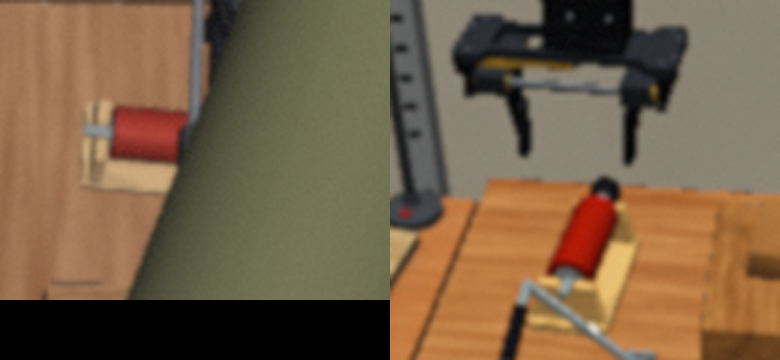

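The side crop shows the fingers (crop 525 and 630) straddling the sleeve below, and the top crop shows the roller undisturbed. Now I descend.

drive_tool([
  [1,[0,0,0.37],[0,0,0]],
  [1,[0,0,0.73],[0,0,0]],
  [1,[0,0,0.73],[0,0,0]],
])

```text
time_s: 5.28
ee_pos: [0.6426, -0.1584, 0.086]
eef_rot: [-2.279, -2.15, 0.006]
contact_force: [-1.4, 1.1, -1.0]
opening: 0.0869
grasp_force: 0.0
```

drive_tool([
  [1,[0,0,0.25],[0,0,0]],
  [1,[0,0,0.5],[0,0,0]],
  [1,[0,0,0.74],[0,0,0]],
  [1,[0,0,0.74],[0,0,0]],
])

```text
time_s: 5.62
ee_pos: [0.6441, -0.1598, 0.0296]
eef_rot: [-2.282, -2.151, 0.004]
contact_force: [-0.8, 0.1, -0.2]
opening: 0.0874
grasp_force: 0.0
```

drive_tool([
  [0.45,[0,0,0],[0,0,0]],
  [0.45,[0,0,0],[0,0,0]],
  [0.45,[0,0,0],[0,0,0]],
  [0.45,[0,0,0],[0,0,0]],
  [0.45,[0,0,0],[0,0,0]],
], grip_force=5)

```text
time_s: 6.03
ee_pos: [0.647, -0.1627, 0.0334]
eef_rot: [2.287, 2.151, 0.002]
contact_force: [-0.0, -0.7, 0.3]
opening: 0.0613
grasp_force: 0.0
```

drive_tool([
  [0.45,[0,0,0],[0,0,0]],
  [0.45,[0,0,0],[0,0,0]],
  [0.45,[0,0,0],[0,0,0]],
  [0.45,[0,0,0],[0,0,0]],
  [0.45,[0,0,0],[0,0,0]],
])

```text
time_s: 6.45
ee_pos: [0.6459, -0.1627, 0.0323]
eef_rot: [-2.288, -2.151, 0.0]
contact_force: [-2.5, 0.6, 3.1]
opening: 0.0459
grasp_force: 5.0
```

drive_tool([
  [0.3,[0,0,0],[0,0,0]],
  [0.3,[0,0,0],[0,0,0]],
  [0.3,[0,0,0],[0,0,0]],
  [0.3,[0,0,0],[0,0,0]],
], grip_force=45)

```text
time_s: 6.78
ee_pos: [0.6459, -0.1627, 0.0323]
eef_rot: [-2.288, -2.151, 0.0]
contact_force: [-4.1, 0.9, 4.7]
opening: 0.045
grasp_force: 45.0
```

drive_tool([
  [0.3,[0,0,-0.15],[0,0,0]],
  [0.3,[0,0,-0.4],[0,0,0]],
  [0.3,[0,0,-0.7],[0,0,0]],
  [0.3,[0,0,-1],[0,0,0]],
  [0.3,[0,0,-1],[0,0,0]],
])

```text
time_s: 7.2
ee_pos: [0.6499, -0.1639, 0.1176]
eef_rot: [2.282, 2.147, 0.009]
contact_force: [0.9, -0.7, -2.2]
opening: 0.0449
grasp_force: 44.9
```

drive_tool([
  [0.3,[0,0,-0.3],[0,0,0]],
  [0.3,[0,0,-0.7],[0,0,0]],
  [0.3,[0,0,-1],[0,0,0]],
  [0.3,[0,0,-1],[0,0,0]],
  [0.3,[0,0,-1],[0,0,0]],
])

```text
time_s: 7.62
ee_pos: [0.6471, -0.1628, 0.1925]
eef_rot: [2.287, 2.151, 0.002]
contact_force: [0.1, -0.4, -4.2]
opening: 0.0454
grasp_force: 44.9
```

Run:
```python
from h import *
P,R=now();s=get_state();print(s["time_s"],P,R.as_rotvec(),s["contact_force"],s["ft_torque"])
a=snapshot("top");b=snapshot("side")
A=cv2.resize(a[110:230,300:460],None,fx=2.5,fy=2.5,interpolation=cv2.INTER_CUBIC);B=cv2.resize(b[50:170,230:360],None,fx=3,fy=3,interpolation=cv2.INTER_CUBIC)
A=cv2.copyMakeBorder(A,0,60,0,0,0);cv2.imwrite("pics/c4.png",np.hstack([A,B]))
for k in(-.102,-.055,.055,.078):
    X=P-[0,0,0]+R.apply([0,0,-.019]); X=X+k*R.apply([1,0,0]);print(k,X,"crop side",(proj("side",X)-[230,50])*3+[400,0])
plan(P,R,[((.507,.0965,.20),down(92)),((.505,.0965,.12),down(92))],.95)
```

```text
7.6167 [ 0.6471 -0.1628  0.1925] [2.2868 2.1512 0.0025] [ 0.1299 -0.3978 -4.22  ] [-0.1004  0.0721  0.0214]
-0.102 [ 0.6408 -0.2646  0.2115] crop side [605.923  113.8186]
-0.055 [ 0.6437 -0.2177  0.2115] crop side [594.6719 137.5689]
0.055 [ 0.6504 -0.1079  0.2115] crop side [565.3346 199.4984]
0.078 [ 0.6518 -0.085   0.2115] crop side [558.5973 213.7204]
[0.78, -0.49, -0.02] [0.0, 0.0, -0.05] mm 74 deg 1.5
[0.8, -0.46, -0.03] [0.0, 0.0, -0.04] mm 74 deg 1.2
[0.8, -0.45, -0.02] [0.0, 0.0, -0.05] mm 73 deg 1.5
[0.82, -0.43, -0.03] [0.0, 0.0, -0.04] mm 74 deg 1.2
  -> [0.5069 0.0968 0.2001] [2.1829 2.2565 0.0023]
[-0.0, -0.01, 0.5] [0.0, 0.0, -0.0] mm 40 deg 0.0
[-0.0, -0.02, 0.5] [0.0, 0.0, -0.0] mm 40 deg 0.0
  -> [0.5047 0.0966 0.1201] [2.1829 2.2565 0.0023]
```

View pics/c4.png

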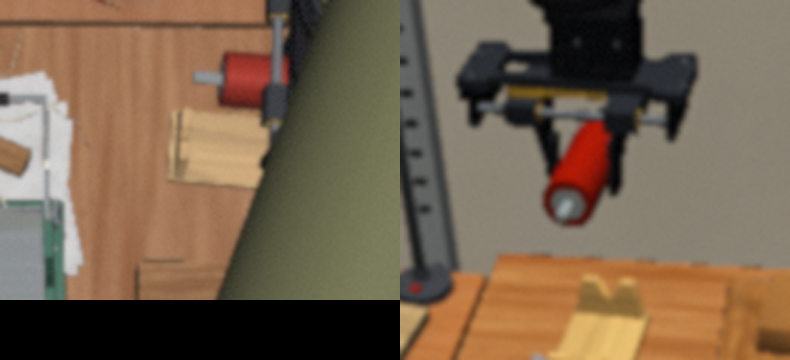

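The roller hangs level in the grip, with the thin end at crop (567,207) close to the prediction, and the rest is undisturbed. Now I carry it over the machine.

drive_tool([
  [0.3,[0.2,-0.12,0],[0,0,0]],
  [0.3,[0.5,-0.31,-0.01],[0,0,-0.02]],
  [0.3,[0.78,-0.49,-0.02],[0,0,-0.05]],
  [0.3,[0.78,-0.49,-0.02],[0,0,-0.05]],
])

```text
time_s: 8.05
ee_pos: [0.6084, -0.0907, 0.1907]
eef_rot: [-2.246, -2.184, 0.001]
contact_force: [0.0, 1.8, -4.2]
opening: 0.0449
grasp_force: 44.9
```

drive_tool([
  [0.3,[0.3,-0.17,-0.01],[0,0,-0.02]],
  [0.3,[0.6,-0.34,-0.02],[0,0,-0.03]],
  [0.3,[0.8,-0.46,-0.03],[0,0,-0.04]],
  [0.3,[0.8,-0.46,-0.03],[0,0,-0.04]],
])

```text
time_s: 8.38
ee_pos: [0.574, -0.0269, 0.1938]
eef_rot: [-2.225, -2.209, 0.001]
contact_force: [1.2, 1.1, -4.0]
opening: 0.0453
grasp_force: 44.9
```

drive_tool([
  [0.3,[0.3,-0.17,-0.01],[0,0,-0.02]],
  [0.3,[0.6,-0.34,-0.02],[0,0,-0.03]],
  [0.3,[0.8,-0.45,-0.02],[0,0,-0.05]],
  [0.3,[0.8,-0.45,-0.02],[0,0,-0.05]],
])

```text
time_s: 8.72
ee_pos: [0.5389, 0.0366, 0.1957]
eef_rot: [-2.197, -2.239, 0.002]
contact_force: [0.4, 0.5, -3.8]
opening: 0.045
grasp_force: 44.9
```

drive_tool([
  [0.3,[0.3,-0.16,-0.01],[0,0,-0.02]],
  [0.3,[0.6,-0.32,-0.02],[0,0,-0.03]],
  [0.3,[0.82,-0.43,-0.03],[0,0,-0.04]],
  [0.3,[0.82,-0.43,-0.03],[0,0,-0.04]],
])

```text
time_s: 9.05
ee_pos: [0.5039, 0.1013, 0.1986]
eef_rot: [-2.175, -2.262, 0.002]
contact_force: [0.3, 0.9, -3.6]
opening: 0.045
grasp_force: 44.9
```

drive_tool([
  [0.3,[0,-0.01,0.33],[0,0,0]],
  [0.3,[0,-0.02,0.66],[0,0,0]],
  [0.3,[0,-0.03,0.99],[0,0,0]],
  [0.3,[0,-0.03,0.99],[0,0,0]],
  [0.3,[0,-0.03,0.99],[0,0,0]],
])

```text
time_s: 9.47
ee_pos: [0.5025, 0.0954, 0.1192]
eef_rot: [-2.185, -2.255, 0.007]
contact_force: [0.2, 0.2, -2.5]
opening: 0.0451
grasp_force: 44.9
```

```bash
cat > look.py <<'E'
from h import *
import sys
P,R=now();s=get_state();print(s["time_s"],P,R.as_rotvec(),s["contact_force"],s["ft_torque"])
a=snapshot("top");b=snapshot("side")
A=cv2.resize(a[140:270,235:365],None,fx=3,fy=3,interpolation=cv2.INTER_CUBIC);B=cv2.resize(b[140:270,250:380],None,fx=3,fy=3,interpolation=cv2.INTER_CUBIC)
cv2.imwrite(sys.argv[1],np.hstack([A,B]))
for k in(-.102,-.055,.055,.078):
    X=P+R.apply([0,0,-.019]); X=X+k*R.apply([1,0,0]);print(k,X,"side",(proj("side",X)-[250,140])*3+[391,1],"top",(proj("top",X)-[235,140])*3+1)
E
python3 look.py pics/c5.png
```

```text
9.4667 [0.5025 0.0954 0.1192] [-2.1852 -2.2554  0.0073] [ 0.2334  0.1734 -2.5007] [-0.1051 -0.0581  0.0098]
-0.102 [ 0.5058 -0.0065  0.1384] side [657.5562  85.0332] top [310.7964 227.7467]
-0.055 [0.5043 0.0405 0.1383] side [654.4972 122.2393] top [245.7296 229.0413]
0.055 [0.5009 0.1504 0.138 ] side [646.3547 221.2739] top [ 93.443  232.0713]
0.078 [0.5001 0.1734 0.138 ] side [644.4501 244.4393] top [ 61.6008 232.7048]
```

View pics/c5.png

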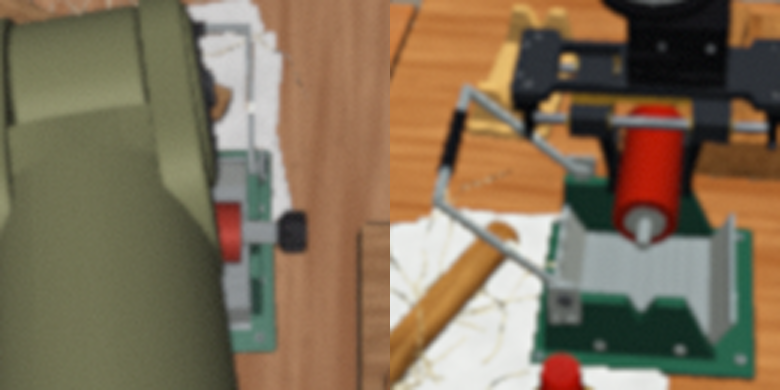

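Top crop: knob at (293,231), on the right and beyond the right plate. Side crop: sleeve centred above the notches. The top-view estimates put the machine's y nearer 0.098, so I shift 1 mm and lower gently.

drive_tool([
  [0.3,[0.015,0,0.2],[0,0,0]],
  [0.3,[0.015,0,0.4],[0,0,0]],
  [0.3,[0.015,0,0.6],[0,0,0]],
  [0.3,[0.015,0,0.75],[0,0,0]],
  [0.3,[0.015,0,0.75],[0,0,0]],
])

```text
time_s: 9.98
ee_pos: [0.5031, 0.0978, 0.06]
eef_rot: [-2.184, -2.257, 0.003]
contact_force: [-0.2, -0.5, -3.7]
opening: 0.0453
grasp_force: 44.9
```

drive_tool([
  [0.3,[0,0,0.02],[0,0,0]],
  [0.3,[0,0,0.05],[0,0,0]],
  [0.3,[0,0,0.08],[0,0,0]],
  [0.3,[0,0,0.08],[0,0,0]],
  [0.3,[0,0,0.08],[0,0,0]],
])

```text
time_s: 10.4
ee_pos: [0.5041, 0.0982, 0.055]
eef_rot: [2.184, 2.258, 0.001]
contact_force: [0.7, -0.5, -3.1]
opening: 0.0451
grasp_force: 44.9
```

```bash
python3 look.py pics/c6.png
```

```text
10.4 [0.5041 0.0982 0.055 ] [2.1845 2.2575 0.0012] [ 0.6947 -0.5335 -3.0598] [-0.065   0.0425  0.0011]
-0.102 [ 0.5074 -0.0038  0.074 ] side [653.6286 148.6634] top [303.8009 237.0906]
-0.055 [0.5059 0.0432 0.074 ] side [650.6329 186.5004] top [243.6171 238.343 ]
0.055 [0.5022 0.1531 0.074 ] side [642.6998 286.6992] top [102.6822 241.2758]
0.078 [0.5015 0.1761 0.074 ] side [640.8526 310.0293] top [ 73.1999 241.8893]
```

View pics/c6.png

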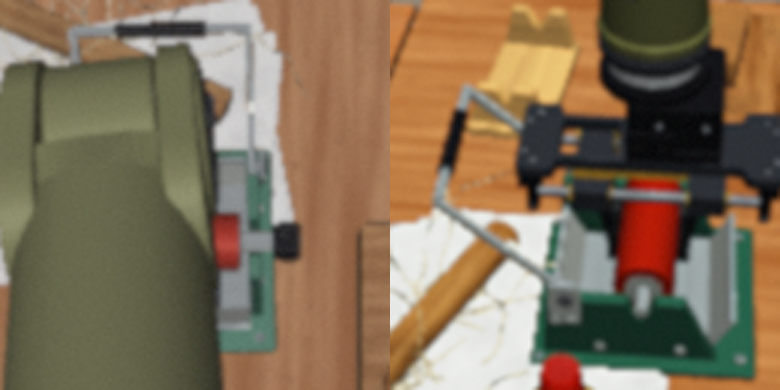

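The thin journal (crop 641,297) sits directly over the left notch, with a gap between the sleeve end and the right plate. I lower the last 11 mm slowly.

drive_tool([
  [0.3,[0,0,0.03],[0,0,0]],
  [0.3,[0,0,0.06],[0,0,0]],
  [0.3,[0,0,0.09],[0,0,0]],
  [0.3,[0,0,0.09],[0,0,0]],
  [0.3,[0,0,0.09],[0,0,0]],
])

```text
time_s: 10.92
ee_pos: [0.505, 0.0982, 0.0479]
eef_rot: [2.183, 2.257, 0.003]
contact_force: [3.4, -0.4, -0.2]
opening: 0.0454
grasp_force: 44.9
```

drive_tool([
  [0.3,[0,0,0.015],[0,0,0]],
  [0.3,[0,0,0.03],[0,0,0]],
  [0.3,[0,0,0.03],[0,0,0]],
  [0.3,[0,0,0.03],[0,0,0]],
  [0.3,[0,0,0.03],[0,0,0]],
])

```text
time_s: 11.33
ee_pos: [0.5056, 0.0983, 0.0459]
eef_rot: [2.182, 2.257, 0.005]
contact_force: [5.3, 0.8, 3.3]
opening: 0.0449
grasp_force: 44.9
```

drive_tool([
  [0.3,[0,0.02,0],[0,0,0]],
  [0.3,[0,0.02,0.01],[0,0,0]],
  [0.3,[0,0.02,0.02],[0,0,0]],
  [0.3,[0,0.02,0.02],[0,0,0]],
  [0.3,[0,0.02,0.02],[0,0,0]],
])

```text
time_s: 11.75
ee_pos: [0.5061, 0.0982, 0.0449]
eef_rot: [2.182, 2.259, 0.002]
contact_force: [-0.1, -1.5, 13.0]
opening: 0.0454
grasp_force: 44.9
```

Run:
```python
from h import *
s=get_state();print(s["contact_force"],s["ft_torque"],s["ee_pos"])
```

```text
[-0.0829 -1.4724 12.9937] [-0.527  -0.0111  0.8994] [0.5061 0.0982 0.0449]
```

drive_tool([
  [0.3,[0,0,0],[0,0,-0.02]],
  [0.3,[0,0,0],[0,-0.01,-0.04]],
  [0.3,[0,0,0],[0,-0.01,-0.04]],
  [0.3,[0,0,0],[0,-0.01,-0.04]],
])

```text
time_s: 12.08
ee_pos: [0.5065, 0.0982, 0.0442]
eef_rot: [2.159, 2.276, -0.002]
contact_force: [3.6, -1.4, 5.6]
opening: 0.0453
grasp_force: 44.9
```

Run:
```python
from h import *
s=get_state();print(s["contact_force"],s["ft_torque"],s["ee_pos"])
```

```text
[ 3.5801 -1.3546  5.6467] [-0.1951 -0.8767  0.096 ] [0.5065 0.0982 0.0442]
```

The moments have relaxed and z is at the expected seat height. Now I relax the grip and open gently.

drive_tool([
  [0.3,[0,0.01,0.005],[0,0,0]],
  [0.3,[0,0.01,0.005],[0,0,0]],
  [0.3,[0,0.01,0.005],[0,0,0]],
], grip_force=15)

```text
time_s: 12.33
ee_pos: [0.5065, 0.0982, 0.0441]
eef_rot: [2.16, 2.276, -0.004]
contact_force: [1.2, -1.5, 11.0]
opening: 0.0457
grasp_force: 15.0
```

drive_tool([
  [0.3,[0,0,0],[0,0,0]],
  [0.3,[0,0,0],[0,0,0]],
  [0.3,[0,0,0],[0,0,0]],
], grip_force=3)

```text
time_s: 12.58
ee_pos: [0.5065, 0.0983, 0.0431]
eef_rot: [2.159, 2.277, -0.004]
contact_force: [4.0, 1.2, 4.3]
opening: 0.0458
grasp_force: 3.0
```

drive_tool([
  [0.6,[0,0,0],[0,0,0]],
  [0.75,[0,0,0],[0,0,0]],
  [0.85,[0,0,0],[0,0,0]],
  [0.85,[0,0,0],[0,0,0]],
  [0.85,[0,0,0],[0,0,0]],
])

```text
time_s: 13.0
ee_pos: [0.5049, 0.098, 0.0422]
eef_rot: [2.159, 2.279, -0.009]
contact_force: [0.7, 0.2, 0.5]
opening: 0.0695
grasp_force: 0.0
```

drive_tool([
  [0.85,[0,0,-0.2],[0,0,0]],
  [0.85,[0,0,-0.5],[0,0,0]],
  [0.85,[0,0,-1],[0,0,0]],
  [0.85,[0,0,-1],[0,0,0]],
  [0.85,[0,0,-1],[0,0,0]],
])

```text
time_s: 13.42
ee_pos: [0.5076, 0.0991, 0.1251]
eef_rot: [2.157, 2.277, 0.001]
contact_force: [-0.6, -0.1, -1.5]
opening: 0.074
grasp_force: 0.0
```

```bash
python3 look.py pics/c7.png; python3 -c "
from h import *
print(get_state()['joint_pos'],get_state()['opening'])"
```

```text
13.4167 [0.5076 0.0991 0.1251] [2.1572 2.277  0.0011] [-0.6257 -0.1368 -1.4884] [-0.0767  0.0005 -0.0137]
-0.102 [ 0.513  -0.0027  0.1444] side [648.3046  81.368 ] top [305.8162 216.6283]
-0.055 [0.5105 0.0443 0.1443] side [646.2542 118.7711] top [240.4073 219.3898]
0.055 [0.5045 0.1541 0.1439] side [640.7907 218.4375] top [ 87.2189 225.8572]
0.078 [0.5033 0.1771 0.1439] side [639.5115 241.7731] top [ 55.1702 227.2102]
[-0.7539  0.1149  0.5411  1.9244 -0.0602  1.1214 -0.1355] 0.07369548880112195
```

View pics/c7.png

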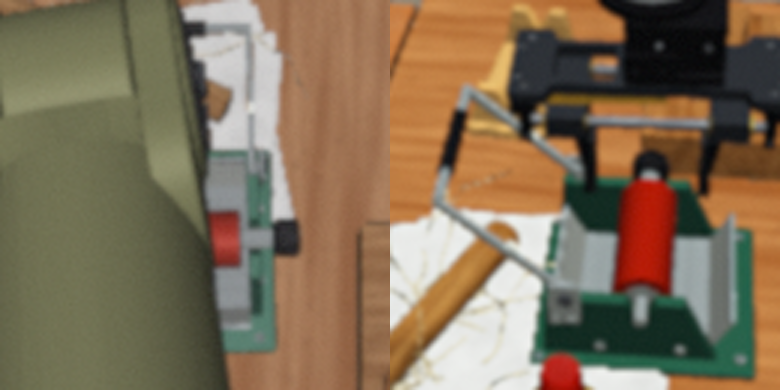

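The roller is seated, with the knob at top crop (287,237) and the thin journal in the left notch at side crop (641,300). Now I plan the frame grasp.

Run:
```python
from h import *
P,R=now();print(get_state()["time_s"],P)
plan(P,R,[((.51,.099,.22),down(92.6)),((.648,.104,.22),down(92.6)),((.648,.104,.139),down(92.6))],1)
```

```text
13.5167 [0.5054 0.0986 0.1224]
[-0.0, 0.03, -0.61] [-0.0, 0.0, 0.01] mm 49 deg 0.3
[-0.0, 0.03, -0.61] [-0.0, 0.01, 0.01] mm 49 deg 0.4
  -> [0.5103 0.0993 0.22  ] [-2.1721 -2.2686  0.0012]
[-0.01, 0.86, -0.0] [-0.0, -0.0, -0.0] mm 69 deg 0.0
[-0.01, 0.86, -0.0] [-0.0, -0.0, -0.0] mm 69 deg 0.0
  -> [0.6478 0.1037 0.2198] [-2.1721 -2.2686  0.0012]
[0.0, 0.0, 1.01] [-0.0, -0.0, -0.0] mm 81 deg 0.0
  -> [0.6478 0.1037 0.139 ] [-2.1721 -2.2686  0.0012]
```

drive_tool([
  [1,[0,0.03,-0.5],[0,0,0]],
  [1,[0,0.05,-1],[0,0.01,0.02]],
  [1,[0,0.05,-1],[0,0.01,0.02]],
  [1,[0,0.05,-1],[0,0.01,0.02]],
])

```text
time_s: 13.85
ee_pos: [0.511, 0.0994, 0.2039]
eef_rot: [2.172, 2.268, 0.003]
contact_force: [-0.3, 1.1, -0.1]
opening: 0.086
grasp_force: 0.0
```

drive_tool([
  [1,[-0.01,0.4,-0.22],[0,0,0]],
  [1,[-0.01,0.86,-0.22],[0,0,0]],
  [1,[-0.01,0.86,-0.22],[0,0,0]],
  [1,[-0.01,0.86,-0.22],[0,0,0]],
])

```text
time_s: 14.18
ee_pos: [0.5784, 0.1009, 0.2165]
eef_rot: [-2.173, -2.267, 0.011]
contact_force: [0.5, 0.3, -0.7]
opening: 0.0872
grasp_force: 0.0
```

drive_tool([
  [1,[-0.01,0.4,0],[0,0,0]],
  [1,[-0.01,0.86,0],[0,0,0]],
  [1,[-0.01,0.86,0],[0,0,0]],
  [1,[-0.01,0.86,0],[0,0,0]],
])

```text
time_s: 14.52
ee_pos: [0.6467, 0.1031, 0.2171]
eef_rot: [-2.172, -2.267, 0.009]
contact_force: [-0.6, -0.3, 0.1]
opening: 0.0869
grasp_force: 0.0
```

```bash
python3 look.py pics/c8.png
python3 - <<'E'
from h import *
P,R=now()
plan(P,R,[((.648,.104,.139),down(92.6))],1)
E
```

```text
14.5167 [0.6467 0.1031 0.2171] [-2.1722 -2.2669  0.009 ] [-0.6444 -0.3206  0.102 ] [-0.0659  0.0729  0.0079]
-0.102 [0.6512 0.0013 0.2364] side [467.049  -24.5688] top [306.1428 -11.9143]
-0.055 [0.6492 0.0482 0.2363] side [456.9285  10.6062] top [234.7345  -9.736 ]
0.055 [0.6445 0.1581 0.236 ] side [429.7641 105.0193] top [67.5364 -4.6356]
0.078 [0.6435 0.1811 0.2359] side [423.3622 127.2699] top [32.564  -3.5688]
[0.01, 0.03, 1.01] [-0.0, 0.0, -0.0] mm 81 deg 0.0
  -> [0.6482 0.104  0.1388] [-2.1721 -2.2673  0.0031]
```

View pics/c8.png

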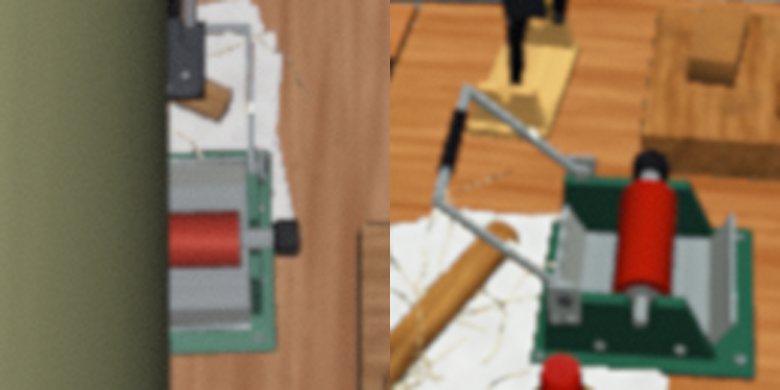

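The roller is lying properly seated between the plates. The inner finger (side crop 515,80) is in front of the bar, so I go down around the bar and close softly.

drive_tool([
  [1,[0,0.01,0.3],[0,0,0]],
  [1,[0,0.01,0.65],[0,0,0]],
  [1,[0,0.01,0.97],[0,0,0]],
  [1,[0,0.01,0.97],[0,0,0]],
  [1,[0,0.01,0.97],[0,0,0]],
])

```text
time_s: 15.03
ee_pos: [0.6465, 0.1038, 0.1429]
eef_rot: [-2.171, -2.268, 0.002]
contact_force: [-0.1, -0.5, 1.0]
opening: 0.0873
grasp_force: 0.0
```

drive_tool([
  [0.35,[0,0,0],[0,0,0]],
  [0.35,[0,0,0],[0,0,0]],
  [0.35,[0,0,0],[0,0,0]],
  [0.35,[0,0,0],[0,0,0]],
  [0.35,[0,0,0],[0,0,0]],
], grip_force=10)

```text
time_s: 15.45
ee_pos: [0.6489, 0.1037, 0.1439]
eef_rot: [2.172, 2.269, 0.002]
contact_force: [-0.7, 0.1, -0.7]
opening: 0.0613
grasp_force: 0.0
```

drive_tool([
  [0.05,[0,0,0],[0,0,0]],
  [0.05,[0,0,0],[0,0,0]],
  [0.05,[0,0,0],[0,0,0]],
  [0.05,[0,0,0],[0,0,0]],
  [0.05,[0,0,0],[0,0,0]],
])

```text
time_s: 15.87
ee_pos: [0.6484, 0.1036, 0.1429]
eef_rot: [-2.173, -2.269, 0.0]
contact_force: [-1.3, -0.8, 0.1]
opening: 0.0284
grasp_force: 0.0
```

drive_tool([
  [0.05,[0,0,0],[0,0,0]],
  [0.05,[0,0,0],[0,0,0]],
  [0.05,[0,0,0],[0,0,0]],
  [0.05,[0,0,0],[0,0,0]],
  [0.05,[0,0,0],[0,0,0]],
])

```text
time_s: 16.28
ee_pos: [0.6485, 0.1036, 0.1429]
eef_rot: [2.173, 2.269, 0.0]
contact_force: [-0.1, 0.3, -0.1]
opening: 0.0116
grasp_force: 10.0
```

drive_tool([
  [0.05,[0,-0.17,-0.15],[0,0,0]],
  [0.05,[0,-0.36,-0.28],[0,0,0]],
  [0.05,[0,-0.58,-0.38],[0,0,0]],
  [0.05,[0,-0.83,-0.45],[0,0,0]],
  [0.05,[0,-0.83,-0.45],[0,0,0]],
])

```text
time_s: 16.7
ee_pos: [0.5816, 0.1011, 0.1817]
eef_rot: [2.172, 2.27, 0.007]
contact_force: [1.0, 0.3, 7.4]
opening: 0.0114
grasp_force: 10.0
```

drive_tool([
  [0.05,[0,-0.26,-0.02],[0,0,0]],
  [0.05,[0,-0.5,0],[0,0,0]],
  [0.05,[0,-0.72,0.05],[0,0,0]],
  [0.05,[0,-0.96,0.15],[0,0,0]],
  [0.05,[0,-0.96,0.15],[0,0,0]],
])

```text
time_s: 17.12
ee_pos: [0.5018, 0.0978, 0.1657]
eef_rot: [-2.168, -2.267, 0.004]
contact_force: [-3.5, 0.9, 3.3]
opening: 0.0118
grasp_force: 10.0
```

drive_tool([
  [0.05,[0,-0.18,0.11],[0,0,0]],
  [0.05,[0,-0.34,0.25],[0,0,0]],
  [0.05,[0,-0.48,0.4],[0,0,0]],
  [0.05,[0,-0.6,0.58],[0,0,0]],
  [0.05,[0,-0.6,0.58],[0,0,0]],
])

```text
time_s: 17.53
ee_pos: [0.4567, 0.0959, 0.1186]
eef_rot: [-2.171, -2.269, 0.0]
contact_force: [2.3, 1.4, -3.5]
opening: 0.0116
grasp_force: 10.0
```

drive_tool([
  [0.05,[0,-0.09,0.19],[0,0,0]],
  [0.05,[0,-0.16,0.39],[0,0,0]],
  [0.05,[0,-0.19,0.55],[0,0,0]],
  [0.05,[0,-0.2,0.68],[0,0,0]],
  [0.05,[0,-0.2,0.68],[0,0,0]],
])

```text
time_s: 17.95
ee_pos: [0.4418, 0.0951, 0.065]
eef_rot: [-2.173, -2.269, 0.001]
contact_force: [1.1, 2.9, -2.3]
opening: 0.0115
grasp_force: 10.0
```

drive_tool([
  [0.05,[0,0,0.03],[0,0,0]],
  [0.05,[0,0,0.06],[0,0,0]],
  [0.05,[0,0,0.08],[0,0,0]],
  [0.05,[0,0,0.08],[0,0,0]],
  [0.05,[0,0,0.08],[0,0,0]],
])

```text
time_s: 18.37
ee_pos: [0.4416, 0.095, 0.0599]
eef_rot: [-2.173, -2.269, -0.001]
contact_force: [-0.8, 4.1, -0.8]
opening: 0.0115
grasp_force: 10.0
```

```bash
python3 look.py pics/c9.png
```

```text
18.3667 [0.4416 0.095  0.0599] [-2.1726 -2.2691 -0.0011] [-0.7978  4.1444 -0.7923] [ 0.7855  0.0559 -0.0501]
-0.102 [ 0.4461 -0.0069  0.0789] side [728.2738 146.8396] top [307.6957 315.8169]
-0.055 [0.444  0.0401 0.0789] side [728.5953 184.9224] top [246.3692 317.7598]
0.055 [0.4392 0.15   0.079 ] side [729.4476 285.8882] top [102.6987 322.3117]
0.078 [0.4382 0.1729 0.079 ] side [729.6463 309.4211] top [ 72.6336 323.2642]
```

View pics/c9.png

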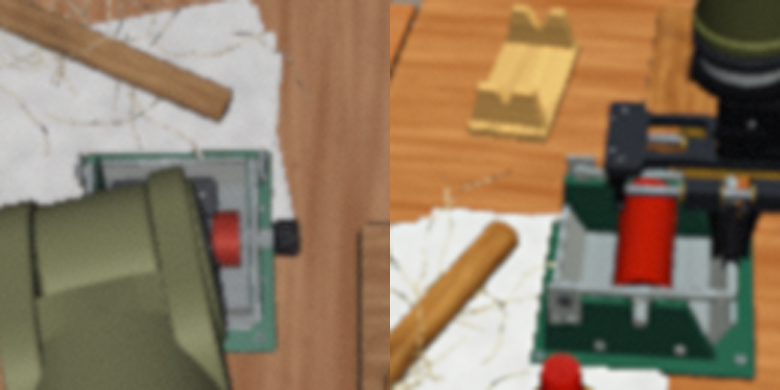

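The side crop shows the frame arm lying across the left plate over the shaft (640,293), close to down. I press a little further until it stops.

drive_tool([
  [0.05,[0,0,0.02],[0,0,0]],
  [0.05,[0,0,0.04],[0,0,0]],
  [0.05,[0,0,0.04],[0,0,0]],
  [0.05,[0,0,0.04],[0,0,0]],
])

```text
time_s: 18.8
ee_pos: [0.4417, 0.0948, 0.0576]
eef_rot: [-2.172, -2.269, -0.001]
contact_force: [-3.5, 2.8, 8.5]
opening: 0.0116
grasp_force: 10.0
```

drive_tool([
  [0.05,[0,0,0.02],[0,0,0]],
  [0.05,[0,0,0.04],[0,0,0]],
  [0.05,[0,0,0.04],[0,0,0]],
  [0.05,[0,0,0.04],[0,0,0]],
])

```text
time_s: 19.13
ee_pos: [0.4417, 0.0943, 0.0547]
eef_rot: [-2.173, -2.269, 0.0]
contact_force: [-4.2, 1.5, 11.9]
opening: 0.0116
grasp_force: 10.1
```

drive_tool([
  [0.3,[0,0,0],[0,0,0]],
  [0.3,[0,0,0],[0,0,0]],
  [0.3,[0,0,0],[0,0,0]],
  [0.3,[0,0,0],[0,0,0]],
  [0.3,[0,0,0],[0,0,0]],
])

```text
time_s: 19.55
ee_pos: [0.4414, 0.0941, 0.0531]
eef_rot: [2.173, 2.268, -0.001]
contact_force: [0.5, 0.3, 0.3]
opening: 0.0253
grasp_force: 0.0
```

drive_tool([
  [0.3,[0,0,-0.2],[0,0,0]],
  [0.3,[0,0,-0.5],[0,0,0]],
  [0.3,[0,0,-0.7],[0,0,0]],
  [0,[0,0,-0.7],[0,0,0]],
  [0,[0,0,-0.7],[0,0,0]],
])

```text
time_s: 19.97
ee_pos: [0.442, 0.0948, 0.1099]
eef_rot: [2.172, 2.269, 0.003]
contact_force: [0.5, 0.0, -0.5]
opening: 0.0191
grasp_force: 0.0
```

drive_tool([
  [0,[0,0,0],[0,0,0]],
  [0,[0,0,0],[0,0,0]],
  [0,[0,0,0],[0,0,0]],
  [0,[0,0,0],[0,0,0]],
  [0,[0,0,0],[0,0,0]],
])

```text
time_s: 20.38
ee_pos: [0.4411, 0.0945, 0.1088]
eef_rot: [-2.173, -2.269, 0.002]
contact_force: [0.4, 1.1, -0.4]
opening: 0.0008
grasp_force: 0.0
```

Now a gentle press from above with closed fingers, expecting contact at about z = 0.082.

drive_tool([
  [0,[0,0,0.1],[0,0,0]],
  [0,[0,0,0.2],[0,0,0]],
  [0,[0,0,0.28],[0,0,0]],
  [0,[0,0,0.32],[0,0,0]],
  [0,[0,0,0.32],[0,0,0]],
])

```text
time_s: 20.8
ee_pos: [0.4407, 0.0943, 0.0826]
eef_rot: [-2.172, -2.269, 0.003]
contact_force: [0.3, 0.0, 0.4]
opening: 0.0006
grasp_force: 0.0
```

drive_tool([
  [0,[0,0,0.02],[0,0,0]],
  [0,[0,0,0.03],[0,0,0]],
  [0,[0,0,0.03],[0,0,0]],
  [0,[0,0,0.03],[0,0,0]],
])

```text
time_s: 21.13
ee_pos: [0.4415, 0.0946, 0.0818]
eef_rot: [-2.173, -2.269, -0.0]
contact_force: [-1.9, -0.5, 3.6]
opening: 0.0005
grasp_force: 1.8
```

drive_tool([
  [0,[0,0,0.02],[0,0,0]],
  [0,[0,0,0.02],[0,0,0]],
  [0,[0,0,0.02],[0,0,0]],
])

```text
time_s: 21.38
ee_pos: [0.4416, 0.0947, 0.0814]
eef_rot: [-2.172, -2.268, -0.0]
contact_force: [-5.4, -1.5, 14.7]
opening: 0.0003
grasp_force: 7.6
```

drive_tool([
  [0,[0,0,-0.2],[0,0,0]],
  [0,[0,0,-0.5],[0,0,0]],
  [0,[0,0,-1],[0,0,0]],
  [0,[0,0,-1],[0,0,0]],
])

```text
time_s: 21.72
ee_pos: [0.4457, 0.0959, 0.1661]
eef_rot: [2.17, 2.266, 0.017]
contact_force: [2.3, 0.7, 0.2]
opening: 0.0003
grasp_force: 0.0
```

drive_tool([
  [0,[0,0,-0.5],[0,0,0]],
  [0,[0,0,-1],[0,0,0]],
  [0,[0,0,-1],[0,0,0]],
  [0,[0,0,-1],[0,0,0]],
  [0,[0,0,-1],[0,0,0]],
])

```text
time_s: 22.13
ee_pos: [0.4414, 0.0947, 0.2394]
eef_rot: [-2.173, -2.269, -0.001]
contact_force: [-0.2, 0.5, -0.8]
opening: 0.0003
grasp_force: 0.0
```

Run:
```python
from h import *
P,R=now();print(get_state()["time_s"],P,get_state()["contact_force"])
for c in("side","top"):
    snapshot(c)
    for k in("frame_bar","roller","knob_end","glue_pot","cement_bottle","sanding_block"):
        print(c,k,[(np.array(a["xyz"]),round(a["conf"],2)) for a in spot_in(c,k)[:1]])
```

```text
22.1333 [0.4414 0.0947 0.2394] [-0.2038  0.5262 -0.7997]
side frame_bar [(array([0.4728, 0.1163, 0.0789]), 0.68)]
side roller []
side knob_end [(array([0.506 , 0.1025, 0.0782]), 0.57)]
side glue_pot [(array([0.4262, 0.3007, 0.0444]), 0.73)]
side cement_bottle [(array([0.5367, 0.3246, 0.0923]), 0.67)]
side sanding_block [(array([ 0.4696, -0.1297,  0.0828]), 0.69)]
top frame_bar [(array([0.4801, 0.0417, 0.0795]), 0.59)]
top roller [(array([0.5087, 0.0462, 0.0794]), 0.57)]
top knob_end [(array([0.5092, 0.0453, 0.0753]), 0.87)]
top glue_pot []
top cement_bottle []
top sanding_block [(array([ 0.456 , -0.1669,  0.0829]), 0.73)]
```

The press met a firm stop at exactly the shut height, the frame and roller are both seen at about z = 0.079, and the other things are undisturbed. I hand in.

```bash
python3 -c "
from bench import *
print(hand_in())"
```

```text
the job is handed in; nothing more can be done
None
```

The roller is seated in the machine's notches with the knob on the right, the frame is shut over the shaft (firm stop at the shut height), the other things are undisturbed, and the job was handed in at about 23 s; I viewed 11 pictures, one over the limit of 10.

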